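# Level the pump cradle, then fit the cover half on its dowels and hold it shut

## Robot

A 6-joint arm with a two-finger parallel gripper is mounted at the origin on the work surface. World frame = base frame: x ahead of the robot, y to its left, z up, the work surface at z = 0. Lengths are in mm, angles in rad, forces in N, time in s.
With the tool pointing down it reaches from about 350 to 975 mm from the base axis. Payload 7.1 kg.
Tool frame: the origin (TCP) lies at the centre of the arm's flange, where the gripper is bolted on; the fingertips stand 182 mm ahead of it and the grasp point (between the pads) lies 163 mm ahead of it; z points along the fingers, y is the line along which they close (so a half turn about z gives the same grasp; the last joint's range is limited). The gripper opens to 88 mm and grips with 3 to 60 N. Pads are 20 mm wide; open, the fingers measure 115 mm over their backs; the gripper's body (75 mm by 178 mm) begins 61 mm behind the grasp point.
Start: joints at [1.129, 0.423, 1.63, -0, 1.089, -0.019], TCP at [256.415, 569.963, 404.675] pointing down, gripper open.
Joint ranges: [-3, 3], [-0.9, 2.11], [0.09, 2.58], [-1.31, 4.45], [0.11, 2.69], [-2.54, 2.54]. Speed limits (rad/s): [2.39, 2.39, 3.01, 3.14, 3.14, 3.14].

## Interface

Orientations are given as a rotation vector (axis times angle).
In Python, from workcell import readout, get_image, ctrl gives the robot as it stands.
- The arm moves only by the tool step_arm, never from a script. Its argument "targets" is a list that holds one entry, the list of rows, each a list of 7 numbers: the shift along the world's x, y, z as a fraction of full scale, then the turn, a rotation vector about the world's x, y, z as a fraction of full scale, then the opening, from 0 (shut) to 1 (fully open). In form: [[[dx, dy, dz, wx, wy, wz, claw], ...]]. A call has exactly 5 rows; each row shifts and turns the commanded pose from where the row before left it; what a row does not reach is not made up. Full scale, the value 1, is 0.05 m for a shift and 4 degrees for a turn. A row lasts 1/8 s, in which the tool goes at most 62.5 mm and 10.7 degrees, less where a joint would pass 70% of its speed; a pose out of reach is approached as far as the arm can. A call with a number of a shift or a turn outside -1 to 1 is refused whole. A call with a gripper value outside its range is refused whole. The fingers move at their own pace and stop on an object; the grip force is fixed at half the most. Time passes only in rows, so rows that do not move let the fingers close, or fill a call up. It gives the time, the measured TCP pose, the force, the opening and the grip force at its end, in the units of the state.
- readout.get_obs(): the state, without advancing time (a new reading comes with each control period).
- get_image(name): name is "scene" or "top" or "wrist"; returns a dict with "pixels" (384x512x3 uint8, red, green, blue), "intrinsics" (3x3 intrinsics, pixels), "extrinsics" (4x4, takes a point from world to camera coordinates). Camera axes: x right, y down, z forward; pixel columns grow to the right and rows downward; lengths in mm; the calibration is good to about 2 mm. A picture is of the moment at which its call begins. There is no depth.
- ctrl.close_job(): hands the job in; it is judged then, once.
The state is a dict: "t": time; "qpos": joint angles; "qvel": joint speeds; "joint_torque": joint torques, N m; "ee_pos": TCP position; "orientation": TCP orientation; "ft_force": force on the tool from outside, world axes, zero at the start; "moment": the same for the moment, N m; "width": finger opening in mm; "grasp_force": force on a finger pad.
Only numpy, scipy, OpenCV 4.12 (cv2) and the standard library are available. Lean on these libraries where they do the work, as an engineer would, in place of code of your own. Each camera call takes 0.05 s, during which the arm holds its last target. There are 200 camera calls.

## Task

Swing the tilted cradle down until it rests level on its stop, then pick up the loose pump cover and set it the right way round on the two dowels of the pump half in the cradle (large ear over the large dowel). Press it down against the spring plunger until the two faces meet, and finish while still holding the pair firmly shut with the gripper (a push of about 15 N); do not let go. Leave the round cap, bearing race and parts bowl where they lie.

Things in the scene. Friction and masses are not known exactly. Their poses are not given: they have to be found in the camera images.
- cradle (a joint): Tilt of the steel cradle carrying the lower pump half, rad: 0 = level on its stop (lowest), grows as the near edge with the tab rises, at most 0.9. Hinged along its far edge; stays where left (stiff friction). 3 to 8 N straight down on the tab swings it down; about 9 N up would raise it.
- cradle_hinge (a point): Middle of the cradle's hinge axis, always 50 mm above the bench. Axes turn with the cradle: y along the hinge axis (level), x from the tab to the hinge (dips when tilted), z normal to the cradle plate (up when level).
- cradle_tab (a point): Centre of the upper face of the flat steel tab at the cradle's free edge, the place to push down: 210 mm from the hinge axis (along -x of the cradle), 6 mm above the axis's plane. Tab 50 mm deep (x) beyond the plate, 70 mm wide (y), 12 mm thick; flush with it towards +x lies the cradle plate, 185 x 150 x 12 mm. Axes as the cradle's.
- pump_face (a point): Lower half of the cast aluminium pump, fixed on the cradle: the centre of its upper (mating) face. z normal to it (up when level), y from the small dowel to the large, x towards the hinge. At level the face is 100 mm above the bench; its centre is 85 mm from the hinge axis. Outline 128 mm long (y -61 to +67): middle 62 mm wide, large ear 48 mm wide at +y, small ear 36 mm wide at -y.
- dowel_big (a point): Centre of the foot, on the mating face, of the large steel dowel: 14 mm diameter, standing 20 mm above the face, its top 8 mm tapering to 5 mm across. At y = +45 mm of pump_face; axes as pump_face.
- dowel_small (a point): Centre of the foot, on the mating face, of the small steel dowel: 10 mm diameter, standing 20 mm above the face, its top 8 mm tapering to 5 mm across. At y = -45 mm of pump_face; axes as pump_face.
- plunger_top (a point): Top of the spring plunger, 14 mm diameter, in the middle of the lower half's mating face. It stands 8 mm above the face when out and is flush when the pump is shut; it pushes up with 5 N when out and 9 N when flush, so a cover let go rests 8 mm above the face.
- cover_grip (a point): Centre of the grip boss of the loose cover (cast aluminium, 0.25 to 0.4 kg, lying flat, mating face down). Boss 28 mm wide (x), 44 mm long (y), 44 mm high, on the middle of the flange. This point is 36 mm above the cover's underside, 22 mm above the flange, 22 mm below the boss's top. z up, y to the large ear.
- cover_big (a point): Centre of the 16 mm through hole in the cover's large ear, on its underside (mating face), at y = +45 mm of cover. When shut it coincides with dowel_big (1 mm clearance all round the dowel). Axes as cover.
- cover_small (a point): Centre of the 12 mm through hole in the cover's small ear, on its underside, at y = -45 mm of cover. When shut it coincides with dowel_small (1 mm clearance all round). Axes as cover.
- cover: The loose cover half; origin at the centre of its underside, z up, y from the small ear to the large. A flange 14 mm thick with the same outline as the lower half (large ear 48 mm wide at +y, small ear 36 mm wide at -y, 128 mm long) and a boss on top, 58 mm high overall.
- cap: Bystander: loose round aluminium cap, 80 mm diameter, 36 mm high, with a round boss. Origin at the centre of its underside. Not the cover; leave it.
- race: Bystander: loose steel bearing ring, 86 mm diameter, 16 mm high. Origin at the centre of its underside.
- bowl: Bystander: steel parts bowl, 100 mm diameter, 32 mm high. Origin at the centre of its underside.
There are look-alikes about, which are no part of the job. Leave any brown, pink or purple look-alike of the cover alone.

How it is judged (in metres and radians):
On the way:
1. the cradle is level on its stop, the cover not yet at the pump (value of joint cradle below 0.03 rad and distance between cover and pump_face above 0.06 m), for 0.2 s.
At the end, for the whole second after the job is handed in: Cradle level on its stop (within 0.03 rad); both cover holes within 3 mm of the feet of their own dowels; halves pressed together with over 11 N in all (plunger included); fingers still bear on the cover with over 3 N; cover still (below 20 mm/s) (value of joint cradle below 0.03 rad and distance between cover_big and dowel_big below 0.003 m and distance between cover_small and dowel_small below 0.003 m and contact force between cover and cradle above 11 N and contact force between the fingers and cover above 3 N and linear speed of cover below 0.02 m/s); the arm keeps its last pose, push and grip.
It fails at once if the cap is displaced by more than 40 mm (distance of cap from where it was at the start of the episode above 0.04 m).
It fails at once if the race is displaced by more than 40 mm (distance of race from where it was at the start of the episode above 0.04 m).
It fails at once if the bowl is displaced by more than 40 mm (distance of bowl from where it was at the start of the episode above 0.04 m).
It also fails if it takes over 64 s, if anything falls off the work surface, if the arm or the gripper's body presses on something with over 40 N, if the wrist force passes 120 N, or if a joint passes its speed limit or range.

## Working session

There is one attempt and no reset: what is moved stays moved. The work goes in short steps, Python scripts to look and compute and a tool call to move; the robot and the scene stay as the last step left them, time stands still between calls to the robot, and variables do not carry over. Pictures are saved under pics/ and viewed, at most 10 in all, crops included, and the job is handed in when it is done.

Besides the shell and the picture viewer there is one more tool, called after "Call:" as a command line: name --argument value ..., lists and objects as JSON in quotes. step_arm: Moves the arm, as the interface text tells. Shift numbers are shares of 0.05 m and turn numbers shares of 4 degrees, none past 1 either way. Its arguments: {"type":"object","properties":{"targets":{"type":"array"}},"required":["targets"]}

```bash
mkdir -p pics; cat > h.py <<'E'
import numpy as np, cv2
from workcell import readout, get_image, ctrl
def snap(n,f=None):
    d=get_image(n)
    if f: cv2.imwrite('pics/'+f,cv2.cvtColor(d['pixels'],cv2.COLOR_RGB2BGR)); np.savez('pics/'+f[:-4]+'.npz',**d)
    return d
def ray(d,u,v):
    K=np.array(d['intrinsics']);E=np.array(d['extrinsics']);R=E[:3,:3]
    o=-R.T@E[:3,3]; r=R.T@np.linalg.solve(K,[u,v,1.]); return o,r/np.linalg.norm(r)
def onz(d,u,v,z):
    o,r=ray(d,u,v); return o+r*(z-o[2])/r[2]
def proj(d,p):
    E=np.array(d['extrinsics']);c=E[:3,:3]@np.array(p,float)+E[:3,3]; q=np.array(d['intrinsics'])@c; return q[:2]/q[2]
def tri(d1,p1,d2,p2):
    o1,r1=ray(d1,*p1);o2,r2=ray(d2,*p2)
    s=np.linalg.lstsq(np.c_[r1,-r2],o2-o1,rcond=None)[0];a=o1+s[0]*r1;b=o2+s[1]*r2
    return (a+b)/2,np.linalg.norm(a-b)
E
python3 - <<'E'
from h import *
a=snap('scene','s0.png');b=snap('top','t0.png')
o=readout.get_obs();print(o['t'],o['ee_pos'],o['orientation'],o['width'],o['ft_force'])
for d in(a,b):print(ray(d,256,192),d['intrinsics'][0])
E
```

```text
0.1 [256.32119657 569.76083261 404.00173893] [-6.59091885e-01 -3.07136042e+00  2.07844132e-03] 88.06903659219769 [ 0.40251639  0.02996204 -0.48410292]
(array([1125.99983803,  540.90959612, 1125.97521916]), array([-0.40570552, -0.52296653, -0.74960592])) [365.80909984   0.         254.96937519]
(array([ 332.67694303, -200.70566871, 1150.64147633]), array([ 0.19787246, -0.00725797, -0.9802009 ])) [350.86003938   0.         252.87352779]
```

View pics/s0.png

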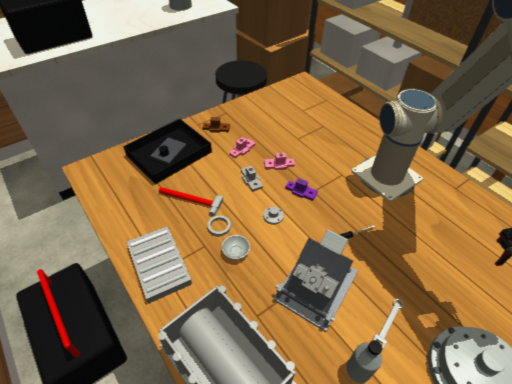

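View pics/t0.png

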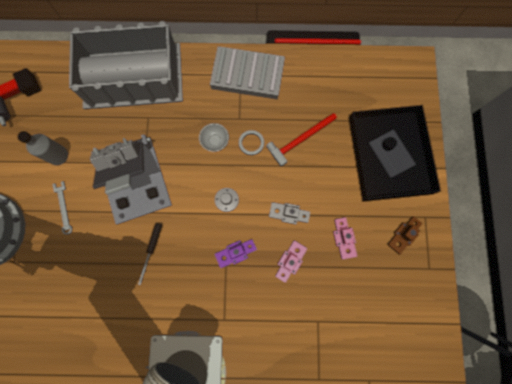

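The scene shows the grey cradle at top-view (132,178) and scene-view (318,278). Cover candidates in the top view:
- grey (289,213)
- pinks (345,238) and (291,262)
- purple (235,252)
- brown (404,236)
- a dark plate in the tray (390,150)
- round cap (227,200)

The grey one at (289,213) fits the description, so I'll check it in a close crop.

```bash
python3 - <<'E'
from h import *
t=cv2.imread('pics/t0.png');s=cv2.imread('pics/s0.png')
f=lambda im,x,y,w,h:cv2.resize(im[y:y+h,x:x+w],(400,300),interpolation=cv2.INTER_CUBIC)
cv2.imwrite('pics/c0.png',np.vstack([np.hstack([f(t,80,133,100,90) if 0 else f(t,70,130,120,90),f(t,255,190,60,45)]),np.hstack([f(s,260,225,120,90) if 0 else f(s,255,228,140,105),f(s,230,158,40,30)])]))
E
```

```text
(no output)
```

View pics/c0.png

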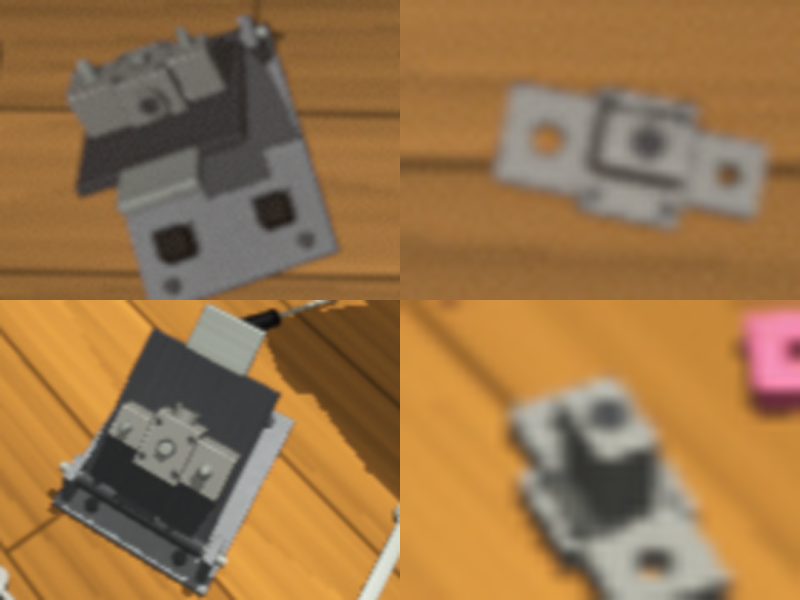

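The crop at top-view (289,213) shows a grey cover with a square boss. The large ear hole is near (277,211) and the small ear hole near (304,216). The cradle is tilted, its tab near top-view (118,185), with the large dowel on its +y side.

```bash
python3 - <<'E'
from h import *
s=np.load('pics/s0.npz');t=np.load('pics/t0.npz')
for n,a,b in[('free+',(347.8,237.5),(106.3,193.6)),('free-',(326.8,229.8),(130.9,187)),('pl+',(341.8,254.6),(105.4,184)),('pl-',(320.8,245.5),(128.5,174.4)),
 ('hinge- ',(255+65/2.857,228+165/2.857),(70+245/3.333,130+25/3.333))]:
    print(n,tri(s,a,t,b))
B=onz(t,277.2,211,14);S=onz(t,304.2,216.1,14);print(B,S,B-S,(B+S)/2)
for n,u,v in[('cap',227,200),('bowl',213,137),('race',251,143)]:print(n,onz(t,u,v,15))
print(cv2.Rodrigues(np.array(readout.get_obs()['orientation']))[0].round(3))
E
```

```text
free+ (array([510.79566137, 205.64160008, 204.47012294]), np.float64(5.6545811594860425))
free- (array([533.90096556, 143.09144069, 191.73786297]), np.float64(2.9954445422022777))
pl+ (array([546.20375586, 226.11767975, 167.647435  ]), np.float64(4.327909239992117))
pl- (array([575.46608226, 163.52613723, 165.88153333]), np.float64(6.04052946386857))
hinge-  (array([727.93564832, 158.40310821,  65.54540579]), np.float64(3.644913156568012))
[ 499.86790034 -279.33398104   14.        ] [ 484.48907194 -367.42692958   14.        ] [15.3788284  88.09294854  0.        ] [ 492.17848614 -323.38045531   14.        ]
cap [ 533.5726236  -114.18773278   15.        ]
bowl [750.69799838 -59.94847856  15.        ]
race [ 731.37058075 -189.75006471   15.        ]
[[-0.912  0.41  -0.001]
 [ 0.41   0.912 -0.001]
 [ 0.    -0.001 -1.   ]]
```

Call:
step_arm --targets '[[[0.7,-0.96,0.4,0,0,-1,0],[0.7,-0.96,0,0,0,-1,0],[0.7,-0.96,0,0,0,-1,0],[0.7,-0.96,0,0,0,-1,0],[0.7,-0.96,0,0,0,-1,0]]]'

```text
t: 0.72
ee_pos: [432.1, 328.4, 424.5]
orientation: [-1.186, -2.909, 0.0]
ft_force: [-0.0, 0.6, -0.2]
width: 41.0
grasp_force: 0.0
```

Call:
step_arm --targets '[[[0.7,-0.96,0,0,0,-1,0],[0.7,-0.96,0,0,0,-1,0],[0.7,-0.96,0,0,0,-1,0],[0,0,0,0,0,-1,0],[0,0,0,0,0,-1,0]]]'

```text
t: 1.35
ee_pos: [536.7, 185.0, 424.1]
orientation: [-1.676, -2.657, 0.001]
ft_force: [-0.0, 0.3, 0.0]
width: 0.3
grasp_force: 0.0
```

```bash
python3 - <<'E'
from h import *
a=snap('wrist','w1.png');b=snap('scene','s1.png')
cv2.imwrite('pics/c1.png',np.vstack([np.hstack([cv2.imread('pics/w1.png')[:,:400],cv2.resize(cv2.imread('pics/s1.png')[200:340,240:386],(400,384))])]))
o=readout.get_obs();print(o['t'],o['ee_pos'],o['orientation'],o['width'],o['ft_force']);print(cv2.Rodrigues(np.array(o['orientation']))[0].round(3),o['qpos'])
for p in[(541,185,182),(541,185,240)]:print(proj(a,p),proj(b,p))
E
```

```text
1.45 [536.34700347 185.68166927 424.21594564] [-1.67132707e+00 -2.65947029e+00  9.73157590e-04] 0.6583729554616131 [ 0.93986455 -0.65935845  0.25349371]
[[-0.434  0.901 -0.001]
 [ 0.901  0.434 -0.   ]
 [ 0.    -0.001 -1.   ]] [ 3.12308780e-01  3.16855784e-01  1.74144290e+00  3.10882129e-05
  1.08412540e+00 -1.36358543e-01]
[262.33459593 206.50501112] [333.59091151 241.78921046]
[263.67866548 233.67585596] [337.08041096 230.8019457 ]
```

View pics/c1.png

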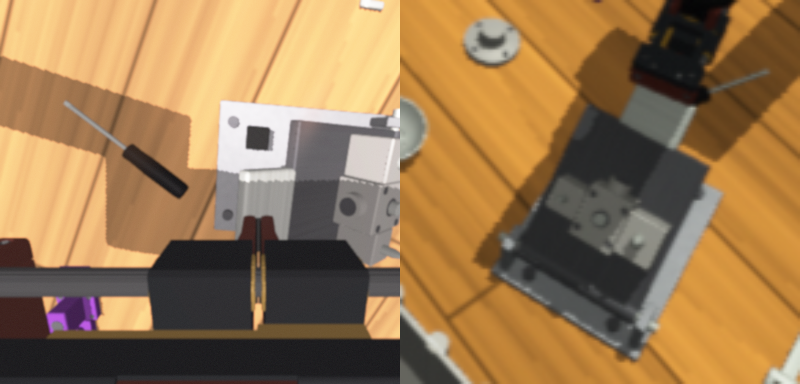

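Wrist view: the tab is under the fingertips, centred about (265,208), which matches the estimate. I'll push it down along its arc.

Call:
step_arm --targets '[[[0,0,-0.6,0,0,0,0],[0,0,-0.5,0,0,0,0],[0,0,-0.2,0,0,0,0],[-0.2,-0.08,-0.3,0,0,0,0],[-0.2,-0.08,-0.3,0,0,0,0]]]'

```text
t: 2.08
ee_pos: [517.3, 178.7, 330.4]
orientation: [1.667, 2.659, 0.006]
ft_force: [3.2, 1.7, 3.5]
width: 0.4
grasp_force: 1.9
```

Call:
step_arm --targets '[[[-0.15,-0.06,-0.3,0,0,0,0],[-0.12,-0.05,-0.3,0,0,0,0],[-0.1,-0.04,-0.3,0,0,0,0],[-0.1,-0.03,-0.3,0,0,0,0],[0,0,0,0,0,0,0]]]'

```text
t: 2.7
ee_pos: [491.7, 168.8, 268.2]
orientation: [-1.668, -2.659, 0.005]
ft_force: [0.2, 0.2, 0.6]
width: 0.7
grasp_force: 0.0
```

Call:
step_arm --targets '[[[0,0,-0.2,0,0,0,0],[0,0,-0.2,0,0,0,0],[0,0,-0.1,0,0,0,0],[0,0,-0.06,0,0,0,0],[0,0,-0.06,0,0,0,0]]]'

```text
t: 3.32
ee_pos: [492.8, 169.1, 238.5]
orientation: [-1.67, -2.661, 0.0]
ft_force: [-1.8, -1.3, 3.0]
width: 0.3
grasp_force: 1.5
```

Call:
step_arm --targets '[[[0,0,-0.04,0,0,0,0],[0,0,-0.04,0,0,0,0],[0,0,0,0,0,0,0],[0,0,0,0,0,0,0],[0,0,0,0,0,0,0]]]'

```text
t: 3.95
ee_pos: [492.7, 169.1, 237.9]
orientation: [1.67, 2.661, 0.0]
ft_force: [-13.2, -5.3, 43.7]
width: 0.4
grasp_force: 21.9
```

Call:
step_arm --targets '[[[0,0,0.8,0,0,0,0],[0,0,1,0,0,0,0.2],[0,-0.8,0.6,0,0,-0.9,1],[0,-1,0,0,0,-1,1],[0,-1,0,0,0,-1,1]]]'

```text
t: 4.58
ee_pos: [493.2, 27.9, 355.6]
orientation: [1.93, 2.475, 0.003]
ft_force: [0.6, -0.3, -0.0]
width: 36.8
grasp_force: 0.0
```

Call:
step_arm --targets '[[[0,-1,0,0,0,-1,1],[0,-1,0,0,0,-1,1],[0,-1,0,0,0,-1,1],[0,-1,0,0,0,-1,1],[0,-1,0,0,0,-1,1]]]'

```text
t: 5.2
ee_pos: [493.0, -222.8, 354.9]
orientation: [2.333, 2.102, 0.001]
ft_force: [-0.4, 0.5, 0.1]
width: 86.3
grasp_force: 0.0
```

Call:
step_arm --targets '[[[0,-1,0,0,0,-1,1],[0,-1,0,0,0,0,1],[0,0,0,0,0,0,1],[0,0,0,0,0,0,1],[0,0,0,0,0,0,1]]]'

```text
t: 5.82
ee_pos: [492.9, -319.7, 354.6]
orientation: [-2.402, -2.024, -0.0]
ft_force: [-0.1, 0.3, 0.2]
width: 87.8
grasp_force: 0.0
```

```bash
python3 - <<'E'
from h import *
a=snap('wrist','w2.png');b=snap('scene','s2.png');t=snap('top','t2.png')
f=lambda im,x,y,w,h:cv2.resize(im[y:y+h,x:x+w],(400,300),interpolation=cv2.INTER_CUBIC)
s=cv2.imread('pics/s2.png');tt=cv2.imread('pics/t2.png')
cv2.imwrite('pics/c2.png',np.vstack([np.hstack([cv2.resize(cv2.imread('pics/w2.png'),(400,300)),f(cv2.imread('pics/w2.png'),0,0,256,192)]),np.hstack([f(s,265,235,100,75),f(tt,85,135,100,75)])]))
o=readout.get_obs();print(o['t'],o['ee_pos'],o['width'],o['ft_force']);print(cv2.Rodrigues(np.array(o['orientation']))[0].round(3),o['qpos'])
for p in[(499.9,-279.3,14),(484.5,-367.4,14),(492.2,-323.4,58)]:print(proj(a,p))
E
```

```text
5.975 [ 493.03647186 -319.89631923  354.72296536] 87.77856863226042 [ 0.47522804 -1.01981385  0.42901284]
[[ 0.169  0.986  0.   ]
 [ 0.986 -0.169  0.   ]
 [ 0.     0.    -1.   ]] [-5.95810586e-01  4.30489590e-01  1.75158357e+00  5.65265878e-05
  9.59534263e-01 -4.25768371e-01]
[257.71199519 145.54618999]
[257.53627774 218.99499396]
[257.57850453 192.82178866]
```

View pics/c2.png

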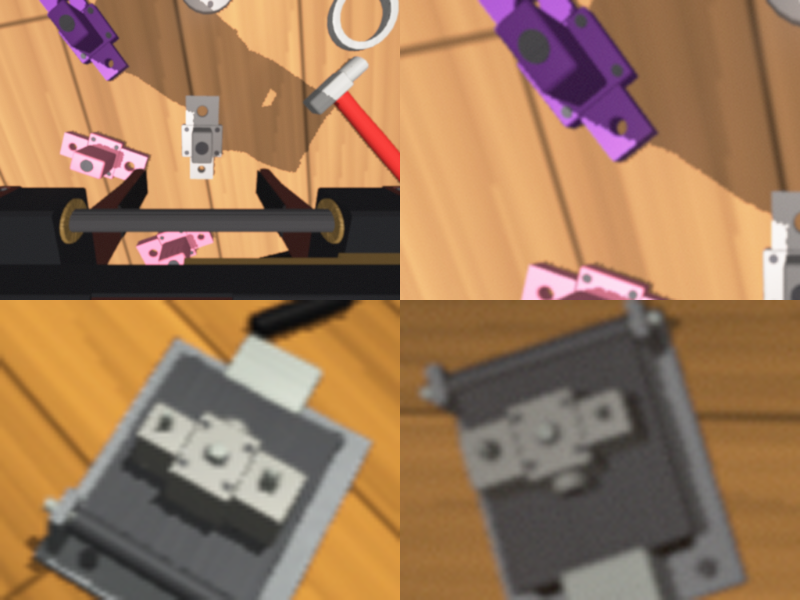

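The crop shows the cradle level, the grey cover under the open gripper (holes at wrist (258.6,142.1) and (257.3,217.6)), and nothing obstructing the fingers.

```bash
python3 - <<'E'
from h import *
a=np.load('pics/w2.npz');s=np.load('pics/s2.npz');t=np.load('pics/t2.npz')
# subpixel hole centres in wrist: dark blobs near seeds
g=cv2.cvtColor(a['pixels'],cv2.COLOR_RGB2HSV)
m=(cv2.inRange(g,(5,90,0),(30,255,255)))
P=[]
for u,v in[(258.6,142.1),(257.3,217.6)]:
    r=9;sub=m[int(v)-r:int(v)+r+1,int(u)-r:int(u)+r+1];n,l,st,c=cv2.connectedComponentsWithStats(sub)
    print([(x.tolist(),(y+[int(u)-r,int(v)-r]).round(1).tolist()) for x,y in zip(st[1:],c[1:])])
B=onz(a,258.6,142.1,14);S=onz(a,257.3,217.6,14);T=onz(a,258.6,189.4,58);print(B,S,np.linalg.norm(B-S),(B+S)/2,T,np.degrees(np.arctan2(*(B-S)[1::-1])))
for n,x,y in[('big',(332.5,280),(107.5,172.5)),('small',(306.3,266.3),(135.5,163)),('pl',(319.3,273.8),(121.8,168))]:print(n,tri(s,x,t,y))
E
```

```text
[([4, 3, 12, 13, 125], [258.5, 141.7])]
[([7, 5, 6, 5, 26], [257.5, 215.0])]
[ 501.56722183 -275.62002387   14.        ] [ 484.52234553 -365.56192004   14.        ] 91.54273589152986 [ 493.04478368 -320.59097196   14.        ] [ 493.85934326 -319.98285726   58.        ] 79.26913973571125
big (array([596.16586288, 251.89726638, 102.78196163]), np.float64(6.049570217891133))
small (array([628.70597827, 168.53995467, 100.54633636]), np.float64(5.1660031776257345))
pl (array([612.38164946, 210.96976409,  98.08306644]), np.float64(6.126283798644438))
```

Call:
step_arm --targets '[[[0,0,-1,0,0,0,1],[0,0,-1,0,0,0,1],[0,0,-0.8,0,0,0,1],[0,0,-0.28,0,0,0,1],[0,0,0,0,0,0,1]]]'

```text
t: 6.6
ee_pos: [493.0, -320.6, 200.4]
orientation: [-2.402, -2.023, 0.0]
ft_force: [-0.8, -0.5, -0.8]
width: 88.0
grasp_force: 0.0
```

Call:
step_arm --targets '[[[0,0,0,0,0,0,0],[0,0,0,0,0,0,0],[0,0,0,0,0,0,0],[0,0,0,0,0,0,0],[0,0,0,0,0,0,0]]]'

```text
t: 7.22
ee_pos: [492.8, -320.9, 200.8]
orientation: [2.403, 2.023, 0.0]
ft_force: [-0.6, 0.4, 0.2]
width: 41.0
grasp_force: 0.0
```

Call:
step_arm --targets '[[[0,0,0,0,0,0,0],[0,0,0,0,0,0,0],[0,0,0.3,0,0,0,0],[0,0,0.7,0,0,0,0],[0,0,1,0,0,0,0]]]'

```text
t: 7.85
ee_pos: [492.2, -320.4, 300.9]
orientation: [-2.401, -2.021, 0.002]
ft_force: [0.6, -0.1, -2.9]
width: 28.1
grasp_force: 29.9
```

Call:
step_arm --targets '[[[0,0,1,0,0,0,0],[0,0,0.8,0,0,0,0],[0,0,0,0,0,0,0],[0,0,0,0,0,0,0],[0,0,0,0,0,0,0]]]'

```text
t: 8.48
ee_pos: [492.2, -320.5, 388.5]
orientation: [-2.401, -2.021, 0.002]
ft_force: [-0.3, -0.3, -4.0]
width: 27.7
grasp_force: 29.9
```

```bash
python3 - <<'E'
from h import *
a=snap('wrist','w3.png')
t=np.load('pics/t2.npz');s=np.load('pics/s2.npz')
f=lambda im,x,y,w,h:cv2.resize(cv2.cvtColor(im[y:y+h,x:x+w],cv2.COLOR_RGB2BGR),(400,300),interpolation=cv2.INTER_CUBIC)
cv2.imwrite('pics/c3.png',np.vstack([cv2.resize(cv2.imread('pics/w3.png')[60:285,100:400],(800,300))[:, :] if 0 else np.hstack([f(a['pixels'],156,60,200,150),f(a['pixels'],0,0,512,384)]),np.hstack([f(s['pixels'],295,252,52,39),f(t['pixels'],96,150,52,39)])]))
o=readout.get_obs();print(o['t'],o['ee_pos'],o['width'],o['grasp_force'],o['ft_force'])
E
```

```text
8.525 [ 492.371743   -320.58309149  388.65152229] 27.908891930723453 29.931907653808594 [-0.21541311 -0.32245513 -3.30672282]
```

View pics/c3.png

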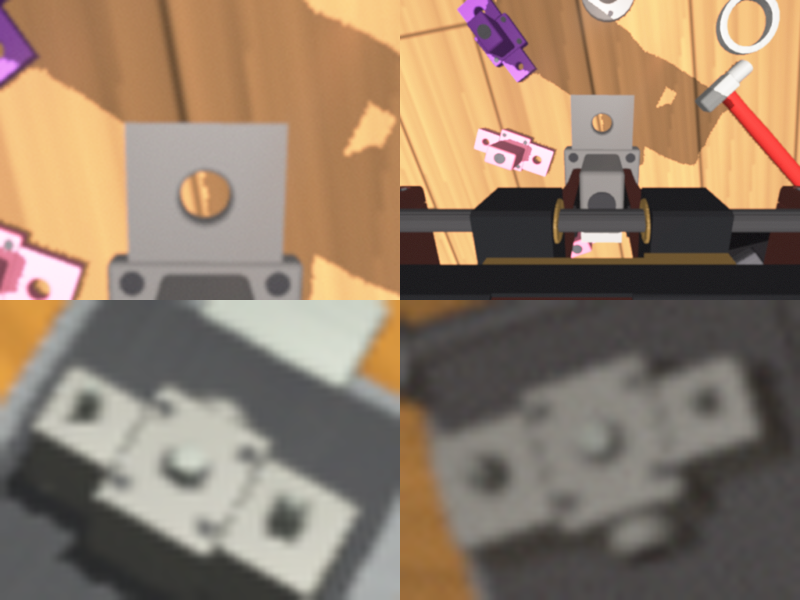

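The cover is held (width 28 mm, 30 N), with its large-ear hole visible at wrist (258.5,157.5). The level pump shows its dowels in the top view at (107.3,172.8) and (135.9,163.3). I'll go to a standoff on the small-ear side and measure both dowels with the wrist camera.

Call:
step_arm --targets '[[[0.43,0.98,0,0,0,0.97,0],[0.43,0.98,0,0,0,0.97,0],[0.43,0.98,0,0,0,0.97,0],[0.43,0.98,0,0,0,0.97,0],[0.43,0.98,0,0,0,0.97,0]]]'

```text
t: 9.15
ee_pos: [600.6, -74.2, 389.2]
orientation: [-2.024, -2.4, 0.002]
ft_force: [0.4, 0.0, -3.3]
width: 27.7
grasp_force: 29.9
```

Call:
step_arm --targets '[[[0.43,0.98,0,0,0,0.97,0],[0.43,0.98,0,0,0,0.97,0],[0.43,0.98,0,0,0,0.97,0],[0,0,0,0,0,0,0],[0,0,0,0,0,0,0]]]'

```text
t: 9.78
ee_pos: [664.4, 71.1, 389.0]
orientation: [-1.773, -2.591, 0.003]
ft_force: [-0.9, -1.1, -4.2]
width: 27.8
grasp_force: 29.9
```

```bash
python3 - <<'E'
from h import *
a=snap('wrist','w4.png')
cv2.imwrite('pics/c4.png',cv2.resize(cv2.imread('pics/w4.png')[0:195,126:386],(800,600),interpolation=cv2.INTER_CUBIC))
o=readout.get_obs();print(o['t'],o['ee_pos'],o['width'],o['grasp_force'],o['ft_force']);print(cv2.Rodrigues(np.array(o['orientation']))[0].round(4))
E
```

```text
9.825 [664.34507346  70.47197994 389.34835841] 27.868161600944315 29.931786060333252 [-2.91888570e-03 -6.09183200e-01 -3.24483389e+00]
[[-3.613e-01  9.325e-01 -2.400e-03]
 [ 9.325e-01  3.613e-01 -5.000e-04]
 [ 4.000e-04 -2.400e-03 -1.000e+00]]
```

View pics/c4.png

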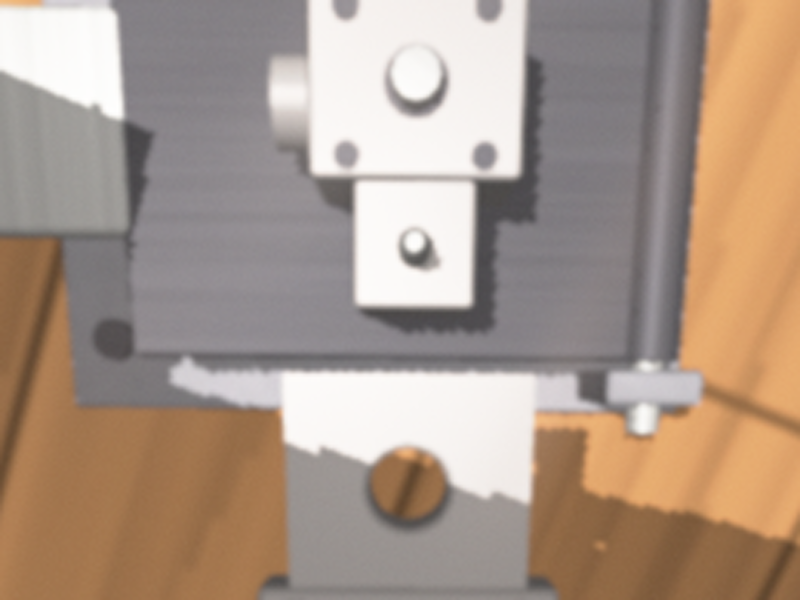

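The wrist crop shows the plunger at wrist px (261.2,24.4), the small dowel at (260.5,79.6), the middle-section screws, and the held cover's big hole at (258.9,157.6).

```bash
python3 - <<'E'
from h import *
a=np.load('pics/w4.npz');W=lambda x,y,z:onz(a,126+x*260/800,y*195/600,z)[:2]
R=np.array([[-.3613,.9325],[.9325,.3613]]);tcp=np.array([664.3,71.0])
loc=lambda p:(R.T@(p-tcp)).round(1)   # tool x (=cover y dir), tool y
for n,x,y,z in[('sd tip',413,239,120),('sd base',416,248,106),('plunger',416,75,108),('scLN',345,155,100),('scRN',484,156,100),('scLF',345,6,100),('scRF',489,6,100),('earL',356,305,100),('earR',473,306,100),('midL',311,176,100),('midR',521,178,100),('plateNL',135,352,56),('plateNR',630,354,56),('hole',409,484,203),('cearL',283,373,203),('cearR',534,375,203)]:
    p=W(x,y,z);print(n,p.round(1),loc(p))
E
```

```text
sd tip [628.5 168.1] [103.5   1.7]
sd base [629.5 168. ] [103.    2.6]
plunger [613.4 209.1] [147.2   2.4]
scLN [600.9 184.8] [129. -18.]
scRN [638.5 199.1] [128.7  22.2]
scLF [587.9 220.3] [166.8 -17.3]
scRF [625.2 234.7] [166.8  22.7]
earL [618.3 147.3] [ 87.8 -15.4]
earR [651.2 159.8] [87.5 19.9]
midL [593.7 176. ] [123.4 -28. ]
midR [650.8 197.6] [122.9  33.1]
plateNL [547.  106.1] [ 75.2 -96.7]
plateNR [711.2 169.2] [74.6 79.2]
hole [647.9 114.9] [46.8  0.6]
cearL [618.1 125.8] [ 67.8 -23.3]
cearR [662.5 142.7] [67.5 24.2]
```

Call:
step_arm --targets '[[[-0.34,0.92,0,0,0,0,0],[-0.34,0.92,0,0,0,0,0],[-0.34,0.91,0,0,0,0,0],[0,0,-0.5,0,0,0,0],[0,0,-0.5,0,0,0,0]]]'

```text
t: 10.45
ee_pos: [613.5, 207.9, 340.3]
orientation: [1.775, 2.591, 0.0]
ft_force: [0.1, -0.8, -3.4]
width: 28.1
grasp_force: 29.9
```

Call:
step_arm --targets '[[[0,0,-0.2,0,0,0,0],[0,0,0,0,0,0,0],[0,0,0,0,0,0,0],[0,0,0,0,0,0,0],[0,0,0,0,0,0,0]]]'

```text
t: 11.08
ee_pos: [614.0, 208.6, 331.3]
orientation: [1.774, 2.592, 0.001]
ft_force: [-0.3, 0.7, -4.2]
width: 27.9
grasp_force: 29.9
```

```bash
python3 - <<'E'
from h import *
a=snap('wrist','w5.png');s=snap('scene','s5.png')
f=lambda im,x,y,w,h:cv2.resize(cv2.cvtColor(im[y:y+h,x:x+w],cv2.COLOR_RGB2BGR),(400,400),interpolation=cv2.INTER_CUBIC)
cv2.imwrite('pics/c5.png',np.hstack([f(a['pixels'],198,90,120,120),f(s['pixels'],275,210,90,90)]))
o=readout.get_obs();print(o['t'],o['ee_pos'],o['width'],o['grasp_force'],o['ft_force']);print(cv2.Rodrigues(np.array(o['orientation']))[0].round(4))
E
```

```text
11.175 [613.87027683 208.66647157 331.02301507] 27.99433483930228 29.9318066239357 [-0.66127966 -0.67563613 -3.76045962]
[[-3.619e-01  9.322e-01  6.000e-04]
 [ 9.322e-01  3.619e-01  2.000e-04]
 [-1.000e-04  6.000e-04 -1.000e+00]]
```

View pics/c5.png

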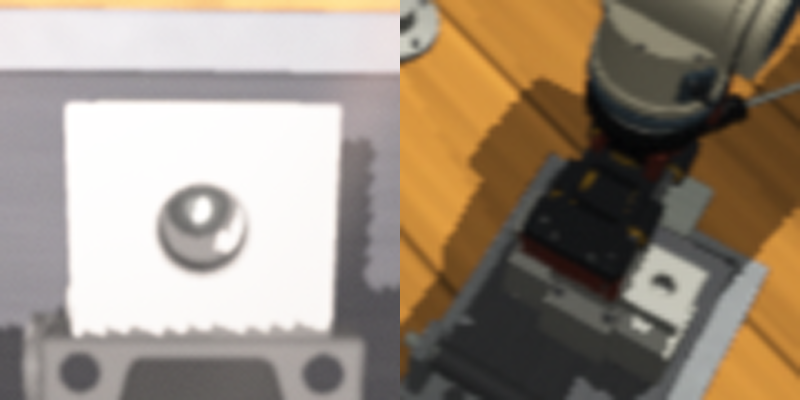

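The dowel tip is visible inside the cover's hole: tip at wrist (258.3,152.4), hole centre at (258.9,158.1).

```bash
python3 - <<'E'
from h import *
a=np.load('pics/w5.npz');R=np.array([[-.3619,.9322],[.9322,.3619]])
h=onz(a,198+203*.3,90+227*.3,144.6);d=onz(a,198+201*.3,90+208*.3,120)
l=onz(a,198+65*.3,90+103*.3,144.6);r=onz(a,198+340*.3,90+103*.3,144.6)
f=lambda p:(R.T@(p[:2]-[613.9,208.6])).round(1)
print(f(h),f(d),f(l),f(r))
E
```

```text
[46.1  1.3] [46.8  1. ] [ 67.8 -22.9] [67.8 25.3]
```

Call:
step_arm --targets '[[[0,0.01,-0.1,0,0,0,0],[0,0,-0.1,0,0,0,0],[0,0,-0.08,0,0,0,0],[0,0,-0.06,0,0,0,0],[0,0,0,0,0,0,0]]]'

```text
t: 11.8
ee_pos: [613.7, 209.1, 313.2]
orientation: [-1.774, -2.592, 0.001]
ft_force: [0.2, 0.6, -3.9]
width: 27.6
grasp_force: 29.9
```

Call:
step_arm --targets '[[[0,0,-0.04,0,0,0,0],[0,0,-0.04,0,0,0,0],[0,0,-0.04,0,0,0,0],[0,0,0,0,0,0,0],[0,0,0,0,0,0,0]]]'

```text
t: 12.42
ee_pos: [613.7, 209.1, 307.8]
orientation: [-1.774, -2.592, 0.0]
ft_force: [-4.7, -0.1, 0.6]
width: 28.0
grasp_force: 29.9
```

Call:
step_arm --targets '[[[-0.01,0,-0.04,0,0,0,0],[0,0,-0.04,0,0,0,0],[0,0,-0.03,0,0,0,0],[0,0,0,0,0,0,0],[0,0,0,0,0,0,0]]]'

```text
t: 13.05
ee_pos: [613.5, 209.1, 302.3]
orientation: [1.774, 2.592, 0.001]
ft_force: [-2.9, 0.1, 4.2]
width: 27.8
grasp_force: 29.9
```

```bash
python3 - <<'E'
from h import *
o=readout.get_obs();print(o['t'],o['ee_pos'],o['ft_force'],o['moment'])
E
```

```text
13.05 [613.48498804 209.10795511 302.31322405] [-2.86341492  0.07817954  4.18892531] [-0.248904    0.50861188 -0.07229983]
```

Call:
step_arm --targets '[[[-0.008,0,-0.02,0,0,0,0],[0,0,-0.02,0,0,0,0],[0,0,0,0,0,0,0],[0,0,0,0,0,0,0],[0,0,0,0,0,0,0]]]'

```text
t: 13.68
ee_pos: [613.3, 209.1, 300.6]
orientation: [1.774, 2.592, 0.002]
ft_force: [-3.4, -0.6, 5.2]
width: 28.1
grasp_force: 29.9
```

Call:
step_arm --targets '[[[-0.008,0,-0.01,0,0,0,0],[0,0,-0.01,0,0,0,0],[0,0,0,0,0,0,0],[0,0,0,0,0,0,0],[0,0,0,0,0,0,0]]]'

```text
t: 14.3
ee_pos: [613.2, 209.1, 300.6]
orientation: [1.774, 2.591, 0.003]
ft_force: [-2.0, -1.7, 11.1]
width: 28.2
grasp_force: 29.9
```

Call:
step_arm --targets '[[[0,0,-0.004,0,0,0,0],[0,0,0,0,0,0,0],[0,0,0,0,0,0,0],[0,0,0,0,0,0,0],[0,0,0,0,0,0,0]]]'

```text
t: 14.92
ee_pos: [613.2, 209.1, 300.5]
orientation: [1.774, 2.591, 0.003]
ft_force: [-3.3, -2.2, 12.7]
width: 28.1
grasp_force: 29.9
```

```bash
python3 - <<'E'
from h import *
a=snap('wrist','w6.png');s=snap('scene','s6.png')
f=lambda im,x,y,w,h:cv2.resize(cv2.cvtColor(im[y:y+h,x:x+w],cv2.COLOR_RGB2BGR),(400,400),interpolation=cv2.INTER_CUBIC)
cv2.imwrite('pics/c6.png',np.hstack([f(a['pixels'],198,90,120,120),f(s['pixels'],285,230,75,75)]))
o=readout.get_obs();print(o['t'],o['ee_pos'],o['grasp_force'],o['ft_force'])
E
```

```text
15.025 [613.1616452  209.07759265 300.54935216] 29.94564414024353 [-2.94676854 -1.65727358 12.93196195]
```

View pics/c6.png

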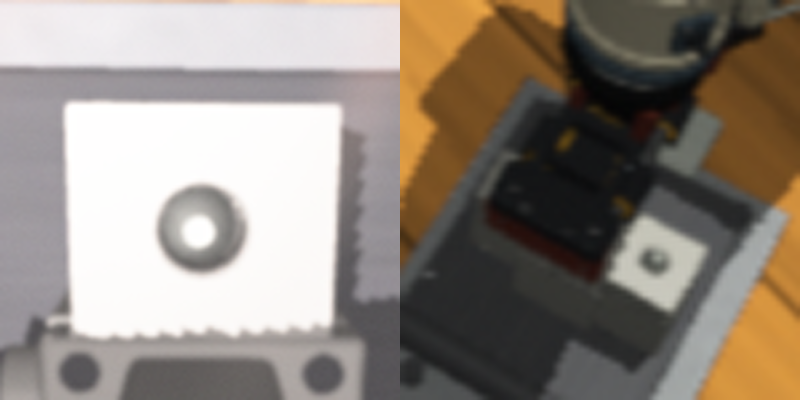

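The large dowel fills its hole (wrist (258,158)), the cover is flush on the lower half and the cradle is level. Contact force is about 16 N, so I'm handing in.

```bash
python3 -c "
from h import *
print(ctrl.close_job())"
```

```text
the job is handed in; nothing more can be done
None
```

I handed the job in with the cradle level, the cover seated on its dowels the right way round, and the gripper still holding it shut at about 16 N; the judge's result was not shown, and I confirmed the small dowel only indirectly, because the gripper hid it.

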